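Pack a food parcel and serve the bread roll with tongs

TASK

Pack this food-bank parcel in order: first stand the red can upright in the one-dot pocket of the cardboard tray and let go of it, then the green can in the two-dot pocket. Then take the tongs by their blue grips, close their tips on the bread roll and lift it at least 10 cm above its board, and finish while still holding it up there, ready for the helper's bag. Touch the roll only with the tongs, and leave the yellow can, the jar and the spice bottle where they stand.

Things in the scene. Friction and masses are not known exactly. Their poses are not given: they have to be found in the camera images.
- red_can_center (a point): tin can, upright, 53 mm diameter, 88 mm tall, about 0.2 kg, plain steel with a red wrapper and a white band; the point is its centre, 44 mm above its underside, z up
- green_can_center (a point): tin can, upright, 53 mm diameter, 88 mm tall, about 0.2 kg, plain steel with a green wrapper and a white band; the point is its centre, 44 mm above its underside, z up
- yellow_can_center (a point): tin can, upright, 53 mm diameter, 88 mm tall, about 0.2 kg, plain steel with a yellow wrapper and a white band; the point is its centre, 44 mm above its underside, z up; a bystander
- jar_center (a point): amber glass jar with a white cap, 60 mm diameter, 90 mm tall, a bystander; the point is its centre, 45 mm up
- spice_center (a point): small green glass bottle with a yellow cap, 44 mm diameter, 100 mm tall, a bystander; the point is its centre, 50 mm up
- pocket1 (a point): centre of the floor of the one-dot pocket (floor 5 mm above the table) of the fixed low cardboard tray. The tray is 211 mm long along its y axis, 74 mm wide along its x axis and 35 mm high, walls 4 mm; its three pockets, about 66 mm square, lie in a row at 69 mm pitch, pocket 1 towards the tray's +y end. A white strip on the table along its +x side, away from the robot, carries one, two or three black dots beside each pocket. Axes: the tray's (z up)
- pocket2 (a point): centre of the floor of the two-dot pocket, the middle one of the same tray, 69 mm from pocket 1; same axes
- board_top (a point): centre of the top face of the fixed square wooden board (130 x 130 mm, 20 mm thick) on which the bread roll lies
- roll_center (a point): round bread roll, 50 mm diameter, 40 mm tall, flat underside, about 50 g, rigid; the point is its centre, 20 mm above its underside
- tongs_grip (a point): midway between the blue grips of the steel tongs, half-way up (13 mm). The tongs lie flat on the table: 26 mm high, 245 mm long, 105 g, closing in the horizontal plane. Axes: x from the dark head (hinges 110 mm behind this point) to the tips (95 mm ahead), y across, z up. Each blue grip reaches 30 mm fore and aft of this point; over their outsides 62 mm open, parallel at 52, 42 mm on the roll
- tongs_tips (a point): midway between the tips of the tongs, 95 mm ahead of tongs_grip, half-way up; same axes. The tips are shallow V blades, 40 mm long along x and 26 mm high, with about 75 mm between their nearest edges when open; lowered with this point at the roll's centre they stand one on each side of it
- tongs_left (a joint): closing angle of each tong arm (both move alike): 0 open, 0.09 rad on the roll, 0.2 shut. A spring holds the tongs open: squeezing the grips takes 6 N at first, 8 N at the roll. Squeezed to about 52 mm over the grips they can be lifted and carried by that spring force and friction, the tips still about 70 mm apart inside at their middles; let go, they spring open

How it is judged (in metres and radians):
On the way, in this order (a step that is already met when the one before it is completed fails the run):
1. the red can stands in the one-dot pocket, let go (horizontal distance between red_can_center and pocket1 below 0.012 m and height (world z) of red_can_center below 0.054 m and angle between red_can_center's own z axis and vertical below 0.1 rad and contact force between the fingers and red_can below 0.1 N), for 0.2 s.
2. the green can stands in the two-dot pocket, let go (horizontal distance between green_can_center and pocket2 below 0.012 m and height (world z) of green_can_center below 0.054 m and angle between green_can_center's own z axis and vertical below 0.1 rad and contact force between the fingers and green_can below 0.1 N), for 0.2 s.
At the end, for the whole second after the job is handed in: Red can in pocket 1 and green can in pocket 2, upright and let go; roll centre over 12 cm above the table and within 35 mm of the point between the tong tips, pressed by the tongs (over 1 N), at rest; the fingers hold the tongs (over 2 N), which touch neither board nor tray (all of step 1 and all of step 2 and height (world z) of roll_center above 0.12 m and distance between roll_center and tongs_tips below 0.035 m and contact force between tongs and roll above 1 N and contact force between the fingers and tongs above 2 N and linear speed of roll below 0.03 m/s and contact force between each of roll, tongs and board below 0.05 N and contact force between tongs and tray below 0.05 N and height (world z) of tongs_grip above 0.08 m); the arm keeps its last pose, push and grip.
It fails at once if the roll is touched by the robot itself (contact force between any of the fingers, the arm and roll above 0.3 N).
It fails at once if the yellow can is pushed more than 3 cm or tipped (distance of yellow_can_center from where it was at the start of the episode above 0.03 m or angle between yellow_can_center's own z axis and vertical above 0.3 rad).
It fails at once if the jar is pushed more than 3 cm or tipped (distance of jar_center from where it was at the start of the episode above 0.03 m or angle between jar_center's own z axis and vertical above 0.3 rad).
It fails at once if the spice bottle is pushed more than 3 cm or tipped (distance of spice_center from where it was at the start of the episode above 0.03 m or angle between spice_center's own z axis and vertical above 0.3 rad).
It also fails if it takes over 58 s, if anything falls off the work surface, if the arm or the gripper's body presses on something with over 40 N, if the wrist force passes 120 N, or if a joint passes its speed limit or range.

ROBOT

A 6-joint arm with a two-finger parallel gripper is mounted at the origin on the work surface. World frame = base frame: x ahead of the robot, y to its left, z up, the work surface at z = 0. Lengths are in m, angles in degrees, forces in N, time in s.
With the tool pointing down it reaches from about 0.4 to 0.825 m from the base axis. Payload 7 kg.
Tool frame: the origin (TCP) lies between the finger pads; the fingertips stand 19 mm ahead of it and the grasp point (between the pads) is the TCP (r.finger_overhang is the distance from the TCP to the fingertips, in m); z points along the fingers, y is the direction in which the jaws open and shut (so a half turn about z gives the same grasp; the last joint's range is limited). The gripper opens to 88 mm and grips with 3 to 60 N. Pads are 19 mm wide; open, the fingers measure 130 mm over their backs; the gripper's body (78 mm by 193 mm) begins 47 mm behind the grasp point.
Start: joints at [16.507, 20.546, 0.682, 0, -70.136, -16.507], TCP at [0.675, -0, 0.246] pointing down, gripper open.
Joint ranges: [-176.03, 176.03], [-82.01, 121.73], [-58.28, 71.71], [-173.87, 95.51], [-174.79, -0.11], [-173.66, 173.66]. Speed limits (degrees/s): [136.94, 136.94, 172.46, 180, 180, 180].

INTERFACE

Orientations are given as [roll, pitch, yaw] about the fixed x, y, z axes, in that order (R = Rz(yaw) Ry(pitch) Rx(roll)).
In Python, from plant import r, optics gives the robot as it stands. The module is installed in compiled form; this text tells all that it offers.
- The arm moves only by the tool step_arm, never from a script. Its argument "increments" is a list of rows, each an object of numbers: "tx", "ty", "tz": the shift along the world's x, y, z in mm; "ax", "ay", "az": the turn, a rotation vector about the world's x, y, z in degrees; "claw": the gripper command: -1 is shut, 1 is fully open, values between are in proportion. In form: [{"tx": .., "ty": .., "tz": .., "ax": .., "ay": .., "az": .., "claw": ..}, ...]. A call has 1 to 12 rows; each row shifts and turns the commanded pose from where the row before left it; what a row does not reach is not made up. A row lasts 1/10 s, in which the tool goes at most 50 mm and 8.59 degrees, less where a joint would pass 70% of its speed; a pose out of reach is approached as far as the arm can. A call with a gripper value outside its range is refused whole. The fingers move at their own pace and stop on an object; "newtons" is the grip in N (left out, the last holds). Time passes only in rows, so rows that do not move let the fingers close. It gives the time, the measured TCP pose, the force and the opening at its end, in the units of the state.
- r.get_state(): the state, without advancing time (a new reading comes with each control period).
- optics.capture(name): name is "scene" or "side" or "wrist"; returns a dict with "image" (384x512x3 uint8, blue, green, red), "depth" (384x512 float32, m along the optical axis (not along the pixel's ray), 0 where there is no reading), "fx", "fy", "cx", "cy" (pixels), "R" (3x3) and "t" (3): a world point X has camera coordinates R X + t. Camera axes: x right, y down, z forward; pixel columns grow to the right and rows downward; lengths in m; the calibration is good to about 2 mm. A picture is of the moment at which its call begins.
- r.close_job(): hands the job in, once; it reports no verdict.
The state is a dict: "time_s": time; "joints": joint angles; "qd": joint speeds; "joint_torque": joint torques, N m; "tcp_pos": TCP position; "eef_rot": TCP orientation; "contact_force": force on the tool from outside, world axes, zero at the start; "moment": the same for the moment, N m; "gripper_width": finger opening in m.
Only numpy, scipy, OpenCV 4.12 (cv2) and the standard library are available. Lean on these libraries where they do the work, as an engineer would, in place of code of your own. Each camera call takes 0.05 s, during which the arm holds its last target. There are 200 camera calls.

## Working session

There is one attempt and no reset: what is moved stays moved. The work goes in short steps, Python scripts to look and compute and a tool call to move; the robot and the scene stay as the last step left them, time stands still between calls to the robot, and variables do not carry over. Pictures are saved under pics/ and viewed, about 8 in all and at most 12, crops included, and the job is handed in when it is done.

Besides the shell and the picture viewer there is one more tool, called after "Call:" as name(argument=value, ...), one argument or row to a line, values as JSON. step_arm: Moves the arm, as the interface text tells. Its arguments: {"type":"object","properties":{"increments":{"type":"array","items":{"type":"object","properties":{"tx":{"type":"number"},"ty":{"type":"number"},"tz":{"type":"number"},"ax":{"type":"number"},"ay":{"type":"number"},"az":{"type":"number"},"claw":{"type":"number"}}}},"newtons":{"type":"number"}},"required":["increments"]}

```bash
mkdir -p pics; python3 - <<'E'
from plant import r, optics
import cv2, numpy as np
ims=[]
for n in("scene","side"):
    c=optics.capture(n); cv2.imwrite(f"pics/{n}0.png",c["image"]); np.savez(n+"0.npz",**c)
    print(n,c["fx"],c["cx"],c["cy"],c["R"].round(3).tolist(),c["t"].round(3).tolist())
print(r.get_state()); print(r.finger_overhang)
E
```

```text
scene 365.1848680760503 254.58386407184156 192.46376780155995 [[-0.608, 0.794, 0.023], [0.483, 0.392, -0.783], [-0.63, -0.465, -0.622]] [0.324, -0.231, 1.261]
side 389.2511545354161 255.4610088589063 194.18836987343795 [[0.997, -0.077, 0.006], [-0.037, -0.542, -0.84], [0.067, 0.837, -0.543]] [-0.54, 0.061, 1.208]
{'time_s': 0.1, 'joints': array([ 1.65067848e+01,  2.05854103e+01,  6.42805418e-01, -1.80403791e-02,
       -7.01352795e+01, -1.65077020e+01]), 'qd': array([-0.05416771, -0.11546834,  0.10459274, -0.03912391, -0.05749045,
        0.00429858]), 'joint_torque': array([-1.42273191e-03, -5.84165347e+01,  2.93752134e+01,  7.01551259e+00,
        1.01412315e-02, -6.66964229e-05]), 'tcp_pos': array([ 6.74623894e-01, -1.41161161e-05,  2.44765813e-01]), 'eef_rot': array([ 1.79920506e+02, -5.87106792e-03, -9.00070548e+01]), 'contact_force': array([ 0.12418143,  0.1908145 , -0.48356761]), 'moment': array([-0.04032691, -0.01503166,  0.01460196]), 'gripper_width': 0.08745667952057076}
0.019
```

View pics/scene0.png

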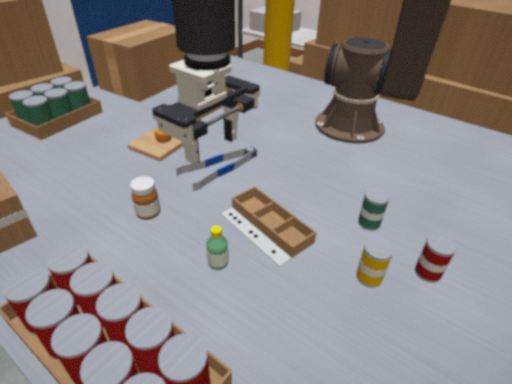

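View pics/side0.png

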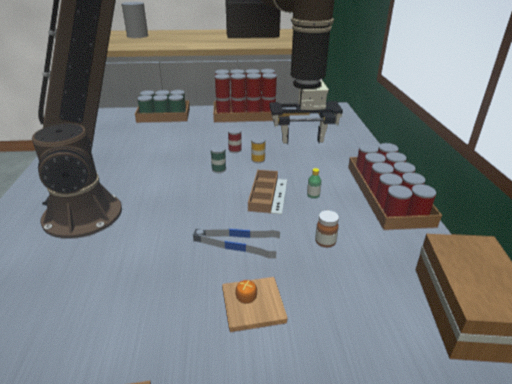

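Scene shows tongs ~(220,165), tray ~(272,220), red can (434,258), green (373,210), yellow (373,265), jar (146,197), spice (217,248). The side view shows the board with roll (250,300) and the tongs head (200,236) with tips at (275,243). Next I measure from the depth clouds.

```bash
cat > h.py <<'E'
import numpy as np, cv2
from scipy.optimize import least_squares
def cloud(c):
    v,u=np.mgrid[0:384,0:512]; d=c["depth"]
    P=np.stack([(u-c["cx"])/c["fx"]*d,(v-c["cy"])/c["fy"]*d,d],-1)
    W=(P-c["t"])@c["R"]
    return np.where((d>0)[...,None],W,np.nan)
def pix(c,X):
    p=np.asarray(X)@c["R"].T+c["t"]; return p[...,:2]/p[...,2:]*[c["fx"],c["fy"]]+[c["cx"],c["cy"]]
def ray(c,uv,z):
    uv=np.atleast_2d(uv).astype(float)
    d=np.c_[(uv[:,0]-c["cx"])/c["fx"],(uv[:,1]-c["cy"])/c["fy"],np.ones(len(uv))]@c["R"]
    o=-c["R"].T@c["t"]; return o+d*((z-o[2])/d[:,2])[:,None]
def circ(P,R):
    f=lambda q:np.hypot(P[:,0]-q[0],P[:,1]-q[1])-R
    s=least_squares(f,P[:,:2].mean(0),loss="soft_l1",f_scale=.002); return s.x,np.median(abs(f(s.x)))
def ortho(c,z,x0,x1,y0,y1,s=1000):
    # top-down picture: column = y, row = x
    X,Y=np.meshgrid(np.arange(x0,x1,1/s),np.arange(y0,y1,1/s),indexing="ij")
    m=pix(c,np.stack([X,Y,X*0+z],-1)).astype(np.float32)
    return cv2.remap(c["image"],m[...,0],m[...,1],cv2.INTER_CUBIC)
E
python3 - <<'E'
from h import *
S={n:dict(np.load(n+"0.npz")) for n in("scene","side")}
for n,c in S.items():
    W=cloud(c); tm=(abs(W[...,2])<.02)&(abs(W[...,0]-.6)<.25)&(abs(W[...,1])<.4)
    print(n,"table z",np.nanmedian(W[tm][:,2]),np.nanstd(W[tm][:,2]))
    m=((W[...,2]>.012)&(W[...,2]<.12)&(W[...,0]>.2)&(W[...,0]<1.)&(abs(W[...,1])<.5)).astype(np.uint8)
    k,l,st,ce=cv2.connectedComponentsWithStats(m)
    for i in range(1,k):
        if st[i,4]>40:
            P=W[l==i]; b=np.median(c["image"][l==i],0)
            print(st[i],"med",np.median(P,0).round(3),"min",P.min(0).round(3),"max",P.max(0).round(3),b)
E
```

```text
scene table z -8.309516491332507e-06 0.003264609189922509
[127 127  55  32 905] med [ 0.519 -0.379  0.02 ] min [ 0.449 -0.467  0.012] max [ 0.576 -0.326  0.06 ] [129. 167. 199.]
[176 146  81  42 704] med [ 0.474 -0.152  0.021] min [ 0.351 -0.241  0.012] max [ 0.597 -0.125  0.03 ] [112. 109. 110.]
[   0  173   36   75 1399] med [ 0.953 -0.314  0.066] min [ 0.916 -0.411  0.012] max [ 0.999 -0.306  0.12 ] [ 54.  79. 107.]
[130 176  30  41 955] med [ 0.735 -0.163  0.063] min [ 0.696 -0.205  0.012] max [ 0.755 -0.149  0.092] [128. 136. 142.]
[ 232  186   85   69 1673] med [0.574 0.092 0.026] min [ 0.512 -0.031  0.012] max [0.632 0.189 0.037] [ 57.  85. 114.]
[359 188  30  40 889] med [0.44  0.262 0.067] min [0.395 0.232 0.012] max [0.45  0.285 0.09 ] [108. 115. 110.]
[206 225  23  43 732] med [0.747 0.068 0.061] min [0.719 0.04  0.012] max [0.76  0.082 0.102] [113. 141. 127.]
[ 416  234   40   46 1262] med [0.505 0.417 0.07 ] min [0.46  0.389 0.012] max [0.515 0.443 0.09 ] [104. 108. 120.]
[ 357  238   36   47 1217] med [0.591 0.328 0.072] min [0.547 0.298 0.012] max [0.602 0.352 0.091] [
[... 668 characters left out ...]
300] med [0.736 0.043 0.053] min [0.716 0.032 0.012] max [0.761 0.067 0.1  ] [102. 123. 105.]
[248 170  30  40 568] med [0.572 0.048 0.024] min [ 0.517 -0.037  0.012] max [0.631 0.186 0.035] [ 69.  86. 105.]
[315 211  24  34 662] med [ 0.72  -0.202  0.062] min [ 0.695 -0.215  0.013] max [ 0.754 -0.156  0.091] [116.  120.  122.5]
[193 229  87  26 717] med [ 0.468 -0.156  0.02 ] min [ 0.354 -0.244  0.012] max [ 0.597 -0.128  0.028] [106. 102.  97.]
[ 416  234   83   93 3361] med [ 0.929 -0.422  0.117] min [ 0.902 -0.5    0.012] max [ 1.    -0.308  0.12 ] [ 77. 109. 138.]
[ 222  277   66   52 2539] med [ 0.503 -0.412  0.019] min [ 0.434 -0.471  0.012] max [ 0.576 -0.329  0.061] [107. 145. 178.]
```

```bash
python3 - <<'E'
from h import *
S={n:dict(np.load(n+"0.npz")) for n in("scene","side")}
can={"red":(.488,.416),"green":(.423,.257),"yellow":(.574,.325),"jar":(.726,-.18),"spice":(.738,.057)}
for n,c in S.items():
    W=cloud(c).reshape(-1,3); H=cv2.cvtColor(c["image"],cv2.COLOR_BGR2HSV).reshape(-1,3)
    for k,q in can.items():
        d=np.hypot(W[:,0]-q[0],W[:,1]-q[1])
        P=W[(d<.045)&(W[:,2]>.02)&(W[:,2]<.075)]
        print(n,k,circ(P,{"jar":.03,"spice":.022}.get(k,.0265)))
    P=W[(d<9)&(abs(W[:,0]-.572)<.09)&(abs(W[:,1]-.075)<.13)&(W[:,2]>.031)&(W[:,2]<.039)]
    R=cv2.minAreaRect((P[:,:2]*1000).astype(np.float32)); print(n,"tray top",R,len(P))
    P=W[(abs(W[:,0]-.505)<.09)&(abs(W[:,1]+.4)<.09)&(W[:,2]>.016)&(W[:,2]<.024)]
    print(n,"board",cv2.minAreaRect((P[:,:2]*1000).astype(np.float32)),len(P))
    P=W[(abs(W[:,0]-.505)<.09)&(abs(W[:,1]+.4)<.09)&(W[:,2]>.03)&(W[:,2]<.07)]
    print(n,"roll",len(P),P.mean(0) if len(P) else 0,P.min(0),P.max(0), circ(P[P[:,2]<.048],.025))
o=[ortho(S["side"],.026,.33,.63,-.27,-.1,2000),ortho(S["scene"],.026,.33,.63,-.27,-.1,2000)]
cv2.imwrite("pics/tongs.png",cv2.resize(np.hstack(o),None,fx=1,fy=1))
o=[ortho(S["side"],.035,.48,.68,-.06,.21,1400),ortho(S["scene"],.035,.48,.68,-.06,.21,1400)]
cv2.imwrite("pics/tray.png",np.hstack(o))
E
```

```text
scene red (array([0.48580667, 0.41634887]), np.float64(0.0005616430494778026))
scene green (array([0.42096624, 0.25797495]), np.float64(0.0005429436410881172))
scene yellow (array([0.57310114, 0.32484963]), np.float64(0.0004279276223852421))
scene jar (array([ 0.72307073, -0.18176409]), np.float64(0.0012134223574039454))
scene spice (array([0.73604361, 0.05782687]), np.float64(0.0011739533135357062))
scene tray top ((571.5870971679688, 77.74864196777344), (213.2187957763672, 76.74381256103516), 77.20955657958984) 499
scene board ((507.0250549316406, -396.9154052734375), (127.0393295288086, 132.34182739257812), 5.337656021118164) 693
scene roll 123 [ 0.50237027 -0.37682308  0.04379892] [ 0.48041444 -0.40315039  0.03014195] [ 0.51245668 -0.36128479  0.05968732] (array([ 0.48660074, -0.38814359]), np.float64(0.0011502407335986318))
side red (array([0.4883709 , 0.41512043]), np.float64(0.0014343359394249945))
side green (array([0.42389625, 0.25615733]), np.float64(0.0014435516683918743))
side yellow (array([0.57583488, 0.32333917]), np.float64(0.0016106274156560442))
side jar (array([ 0.72634305, -0.1809337 ]), np.float64(0.0013580189628059763))
side spice (array([0.73960301, 0.05860459]), np.float64(0.0017104087916700594))
side tray top ((573.7620239257812, 74.5831298828125), (215.44969177246094, 74.293701171875), 77.14617156982422) 124
side board ((505.14215087890625, -400.6535949707031), (129.81411743164062, 130.637451171875), 6.722807884216309) 2008
side roll 377 [ 0.48906701 -0.39948167  0.04951478] [ 0.46474701 -0.41567212  0.03016498] [ 0.51303546 -0.3706987   0.06133814] (array([ 0.48950537, -0.38808891]), np.float64(0.0008192006705588263))
```

View pics/tongs.png

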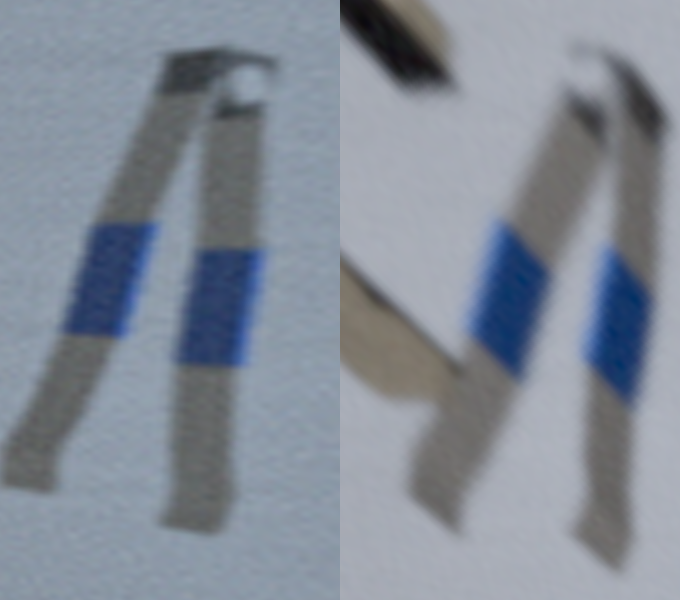

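View pics/tray.png

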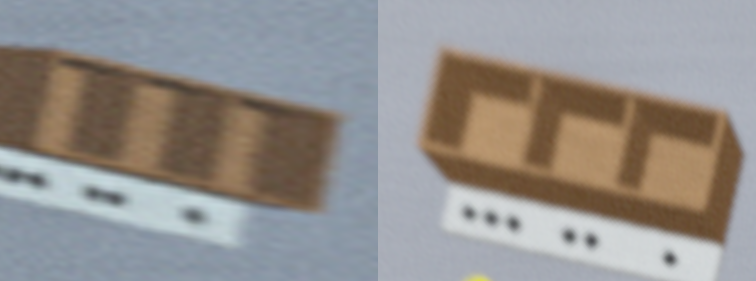

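Both ortho views agree: one-dot end is at +y, and the tray's y axis lies 77.2° from world x. The tongs head is at the −x end and their tips towards +x and slightly −y. I use jaws along the tray's x for both cans (az −12.8°).

Call:
step_arm(
  increments=[
    {"tx": -15,"ty": 34,"az": -1.8,"claw": 1},
    {"tx": -16,"ty": 35,"az": -1.8,"claw": 1},
    {"tx": -16,"ty": 35,"az": -1.8,"claw": 1},
    {"tx": -16,"ty": 35,"az": -1.8,"claw": 1},
    {"tx": -16,"ty": 35,"az": -1.8,"claw": 1},
    {"tx": -16,"ty": 35,"az": -1.8,"claw": 1},
    {"tx": -16,"ty": 35,"az": -2,"claw": 1},
    {"tx": -16,"ty": 35,"claw": 1},
    {"tx": -16,"ty": 35,"claw": 1},
    {"tx": -16,"ty": 35,"claw": 1},
    {"tx": -16,"ty": 35,"claw": 1},
    {"tx": -12.5,"ty": 31.7,"claw": 1},
  ],
  newtons=20,
)

```text
$.increments[0]: bad value
```

```bash
python3 - <<'E'
from h import *
from plant import r, optics
S={n:optics.capture(n) for n in("wrist","scene","side")}
for n in S: np.savez(n+"1.npz",**S[n])
s=r.get_state(); print(s["time_s"],s["tcp_pos"],s["eef_rot"],s["gripper_width"])
for n,c in S.items():
    W=cloud(c).reshape(-1,3)
    for k,q in {"red":(.487,.416),"yellow":(.574,.324),"green":(.423,.257)}.items():
        d=np.hypot(W[:,0]-q[0],W[:,1]-q[1]); P=W[(d<.045)&(W[:,2]>.02)&(W[:,2]<.075)]; T=W[(d<.045)&(W[:,2]>.082)&(W[:,2]<.094)]
        print(n,k,len(P),circ(P,.0265) if len(P)>50 else "", len(T), T.mean(0) if len(T) else "",cv2.minEnclosingCircle((T[:,:2]*1e3).astype(np.float32)) if len(T)>20 else "")
    if n!="wrist":
        P=W[(abs(W[:,0]-.572)<.09)&(abs(W[:,1]-.075)<.13)&(W[:,2]>.031)&(W[:,2]<.039)]
        print(n,"tray",cv2.minAreaRect((P[:,:2]*1000).astype(np.float32)),len(P))
        P=W[(abs(W[:,0]-.505)<.09)&(abs(W[:,1]+.4)<.09)&(W[:,2]>.016)&(W[:,2]<.024)]
        print(n,"board",cv2.minAreaRect((P[:,:2]*1000).astype(np.float32)),len(P))
        P=W[(abs(W[:,0]-.505)<.09)&(abs(W[:,1]+.4)<.09)&(W[:,2]>.03)&(W[:,2]<.05)]
        print(n,"roll",circ(P,.025))
        h=cv2.cvtColor(c["image"],cv2.COLOR_BGR2HSV).reshape(-1,3)
        m=(h[:,0]>105)&(h[:,0]<125)&(h[:,1]>130)&(abs(W[:,0]-.48)<.12)&(abs(W[:,1]+.17)<.12)&(W[:,2]>.018)&(W[:,2]<.03)
        P=W[m]; print(n,"grips",len(P),P.mean(0)); np.save(n+"_grip.npy",P)
        import scipy.cluster.vq as vq
        ce,l=vq.kmeans2(P[:,:2],np.array([[.47,-.19],[.485,-.14]]),minit="matrix")
        for i in(0,1): print(ce[i],cv2.minAreaRect((P[l==i][:,:2]*1e3).astype(np.float32)))
E
```

```text
0.25 [ 6.74822745e-01 -1.53685271e-05  2.45120084e-01] [ 1.79958090e+02 -5.38672648e-03 -9.00029477e+01] 0.0876861396942709
wrist red 0  0  
wrist yellow 0  0  
wrist green 0  0  
scene red 617 (array([0.48563498, 0.41643547]), np.float64(0.0005261612614188178)) 479 [0.48924908 0.41669831 0.08742324] ((486.8367919921875, 415.5777587890625), 27.650421142578125)
scene yellow 562 (array([0.57322792, 0.32487224]), np.float64(0.0004411802577988025)) 499 [0.5762519  0.32559083 0.08752425] ((573.8546752929688, 324.60693359375), 26.82547378540039)
scene green 456 (array([0.42099607, 0.25793194]), np.float64(0.0005447048974717983)) 310 [0.4246942  0.25900087 0.08736131] ((421.93011474609375, 258.57769775390625), 27.22766876220703)
scene tray ((571.8008422851562, 77.85917663574219), (212.6658172607422, 77.20330047607422), 76.96184539794922) 499
scene board ((506.4964294433594, -397.43206787109375), (127.37142944335938, 133.6305389404297), 4.484235763549805) 693
scene roll (array([ 0.48665977, -0.38825686]), np.float64(0.001098965776491153))
scene grips 71 [ 0.47432306 -0.16802072  0.02187099]

[... 717 characters left out ...]
2 0.25214165 0.08502324] ((427.28033447265625, 253.48883056640625), 28.97917366027832)
side tray ((573.9180297851562, 75.1767578125), (213.79258728027344, 73.81671905517578), 77.30093383789062) 130
side board ((504.99432373046875, -401.15948486328125), (130.0982208251953, 130.7449188232422), 7.118714809417725) 1990
side roll (array([ 0.48963174, -0.38789569]), np.float64(0.0008108531866584893))
side grips 94 [ 0.47766406 -0.17283682  0.02234852]
[ 0.47078588 -0.20184182] ((469.8981018066406, -202.1272735595703), (7.915413856506348, 55.046836853027344), 73.3537826538086)
[ 0.48425564 -0.14504036] ((485.119384765625, -144.468017578125), (9.17707633972168, 54.951602935791016), 80.1090316772461)
```

Call:
step_arm(
  increments=[
    {"tx": -15,"ty": 34,"tz": 0,"ax": 0,"ay": 0,"az": -1.8,"claw": 1},
    {"tx": -16,"ty": 35,"tz": 0,"ax": 0,"ay": 0,"az": -1.8,"claw": 1},
    {"tx": -16,"ty": 35,"tz": 0,"ax": 0,"ay": 0,"az": -1.8,"claw": 1},
    {"tx": -16,"ty": 35,"tz": 0,"ax": 0,"ay": 0,"az": -1.8,"claw": 1},
    {"tx": -16,"ty": 35,"tz": 0,"ax": 0,"ay": 0,"az": -1.8,"claw": 1},
    {"tx": -16,"ty": 35,"tz": 0,"ax": 0,"ay": 0,"az": -1.8,"claw": 1},
    {"tx": -16,"ty": 35,"tz": 0,"ax": 0,"ay": 0,"az": -2,"claw": 1},
    {"tx": -16,"ty": 35,"tz": 0,"ax": 0,"ay": 0,"az": 0,"claw": 1},
    {"tx": -16,"ty": 35,"tz": 0,"ax": 0,"ay": 0,"az": 0,"claw": 1},
    {"tx": -16,"ty": 35,"tz": 0,"ax": 0,"ay": 0,"az": 0,"claw": 1},
    {"tx": -16,"ty": 35,"tz": 0,"ax": 0,"ay": 0,"az": 0,"claw": 1},
    {"tx": -12.5,"ty": 31.7,"tz": 0,"ax": 0,"ay": 0,"az": 0,"claw": 1},
  ],
  newtons=20,
)

```text
time_s: 1.45
tcp_pos: [0.4864, 0.4172, 0.2456]
eef_rot: [180.0, 0.0, -102.8]
contact_force: [0.6, -0.2, 0.3]
gripper_width: 0.0875
```

```bash
cat > m.py <<'E'
from h import *
from plant import r, optics
import sys
def meas(tag,names=("wrist",)):
    S={n:optics.capture(n) for n in names}
    for n in S: np.savez(n+tag+".npz",**S[n]); cv2.imwrite(f"pics/{n}{tag}.png",S[n]["image"])
    s=r.get_state(); print(s["time_s"],s["tcp_pos"].round(4),s["eef_rot"].round(2),s["contact_force"].round(1),s["gripper_width"])
    return S
def cans(S,Q,ztop=.088):
    for n,c in S.items():
        W=cloud(c).reshape(-1,3)
        for k,q in Q.items():
            d=np.hypot(W[:,0]-q[0],W[:,1]-q[1]); P=W[(d<.045)&(W[:,2]>ztop-.048)&(W[:,2]<ztop-.013)]; T=W[(d<.036)&(abs(W[:,2]-ztop)<.006)]
            print(n,k,len(P),circ(P,.0265) if len(P)>50 else "",len(T),T[:,2].mean() if len(T) else "",cv2.minEnclosingCircle((T[:,:2]*1e3).astype(np.float32)) if len(T)>20 else "")
E
python3 - <<'E'
from m import *
S=meas("2"); cans(S,{"red":(.487,.416),"yellow":(.574,.324),"green":(.423,.257)})
E
```

```text
1.5 [0.4852 0.4212 0.2452] [ 1.8000e+02  7.0000e-02 -1.0266e+02] [0.2 3.  0.6] 0.08744692690814294
wrist red 156 (array([0.48555339, 0.41400243]), np.float64(0.00010171499192280879)) 2104 0.08701413229121206 ((485.730712890625, 414.15411376953125), 26.411046981811523)
wrist yellow 382 (array([0.57273045, 0.32279342]), np.float64(0.00012690461877449405)) 2532 0.08707331154398527 ((572.6514282226562, 322.93408203125), 26.452089309692383)
wrist green 479 (array([0.42096853, 0.25616378]), np.float64(0.00013200577283594903)) 960 0.08691581942735818 ((423.29345703125, 265.68914794921875), 23.955875396728516)
```

View pics/wrist2.png

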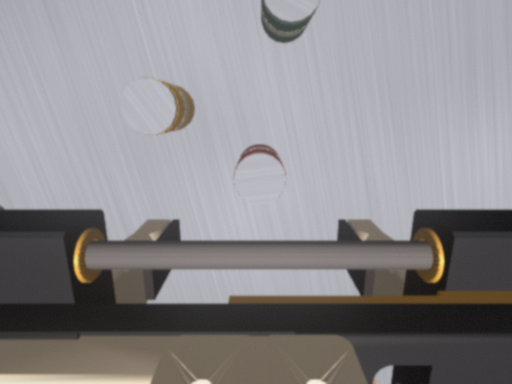

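The wrist view shows the red can at (259,172) below the gripper, yellow at (155,106) and green at (289,20). Its fit agrees within 2–3 mm. Descending on red.

Call:
step_arm(
  increments=[
    {"tx": -0.8,"ty": -0.7,"tz": -25,"ax": 0,"ay": 0,"az": 0,"claw": 1},
    {"tx": 0,"ty": 0,"tz": -30,"ax": 0,"ay": 0,"az": 0,"claw": 1},
    {"tx": 0,"ty": 0,"tz": -35,"ax": 0,"ay": 0,"az": 0,"claw": 1},
    {"tx": 0,"ty": 0,"tz": -35,"ax": 0,"ay": 0,"az": 0,"claw": 1},
    {"tx": 0,"ty": 0,"tz": -30,"ax": 0,"ay": 0,"az": 0,"claw": 1},
    {"tx": 0,"ty": 0,"tz": -23,"ax": 0,"ay": 0,"az": 0,"claw": 1},
    {"tx": 0,"ty": 0,"tz": 0,"ax": 0,"ay": 0,"az": 0,"claw": 1},
    {"tx": 0,"ty": 0,"tz": 0,"ax": 0,"ay": 0,"az": 0,"claw": -1},
    {"tx": 0,"ty": 0,"tz": 0,"ax": 0,"ay": 0,"az": 0,"claw": -1},
    {"tx": 0,"ty": 0,"tz": 0,"ax": 0,"ay": 0,"az": 0,"claw": -1},
    {"tx": 0,"ty": 0,"tz": 0,"ax": 0,"ay": 0,"az": 0,"claw": -1},
    {"tx": 0,"ty": 0,"tz": 0,"ax": 0,"ay": 0,"az": 0,"claw": -1},
  ],
  newtons=25,
)

```text
time_s: 2.7
tcp_pos: [0.4868, 0.4153, 0.0684]
eef_rot: [-180.0, 0.1, -102.8]
contact_force: [-1.0, 0.8, 0.6]
gripper_width: 0.0531
```

Call:
step_arm(
  increments=[
    {"tx": 0,"ty": 0,"tz": 25,"ax": 0,"ay": 0,"az": 0,"claw": -1},
    {"tx": 0,"ty": 0,"tz": 35,"ax": 0,"ay": 0,"az": 0,"claw": -1},
    {"tx": 0,"ty": 0,"tz": 35,"ax": 0,"ay": 0,"az": 0,"claw": -1},
    {"tx": 0,"ty": -10,"tz": 30,"ax": 0,"ay": 0,"az": 0,"claw": -1},
    {"tx": 10,"ty": -30,"tz": 10,"ax": 0,"ay": 0,"az": 0,"claw": -1},
    {"tx": 15,"ty": -40,"tz": 0,"ax": 0,"ay": 0,"az": 0,"claw": -1},
    {"tx": 16,"ty": -40,"tz": 0,"ax": 0,"ay": 0,"az": 0,"claw": -1},
    {"tx": 16,"ty": -40,"tz": 0,"ax": 0,"ay": 0,"az": 0,"claw": -1},
    {"tx": 16,"ty": -40,"tz": 0,"ax": 0,"ay": 0,"az": 0,"claw": -1},
    {"tx": 14,"ty": -35,"tz": 0,"ax": 0,"ay": 0,"az": 0,"claw": -1},
    {"tx": 10,"ty": -25,"tz": 0,"ax": 0,"ay": 0,"az": 0,"claw": -1},
    {"tx": 4.5,"ty": -11.5,"tz": 0,"ax": 0,"ay": 0,"az": 0,"claw": -1},
  ],
)

```text
time_s: 3.9
tcp_pos: [0.5885, 0.1412, 0.2026]
eef_rot: [180.0, -0.0, -102.9]
contact_force: [-0.6, 0.5, -1.7]
gripper_width: 0.0523
```

Call:
step_arm(
  increments=[
    {"tx": 0,"ty": 0,"tz": 0,"ax": 0,"ay": 0,"az": 0,"claw": -1},
    {"tx": 0,"ty": 0,"tz": 0,"ax": 0,"ay": 0,"az": 0,"claw": -1},
    {"tx": 0,"ty": 0,"tz": 0,"ax": 0,"ay": 0,"az": 0,"claw": -1},
  ],
)

```text
time_s: 4.2
tcp_pos: [0.5879, 0.1444, 0.2026]
eef_rot: [180.0, 0.0, -102.8]
contact_force: [0.2, -0.2, -2.2]
gripper_width: 0.0527
```

```bash
python3 - <<'E'
from m import *
S=meas("3")
W=cloud(S["wrist"]).reshape(-1,3)
P=W[(abs(W[:,0]-.572)<.09)&(abs(W[:,1]-.06)<.14)&(W[:,2]>.031)&(W[:,2]<.039)]
print("tray",cv2.minAreaRect((P[:,:2]*1000).astype(np.float32)),len(P))
q=W[(W[:,2]>.1)&(W[:,2]<.17)&(np.hypot(W[:,0]-.588,W[:,1]-.143)<.05)]; print(len(q), q.mean(0) if len(q) else "")
E
```

```text
4.25 [0.5879 0.1445 0.2025] [ 1.7999e+02  1.0000e-02 -1.0273e+02] [-0.5  0.8 -1.3] 0.05244695242661494
tray ((571.0477905273438, 73.78268432617188), (185.6240997314453, 74.15921020507812), 77.25475311279297) 1728
671 [0.58319383 0.12030908 0.1544432 ]
```

View pics/wrist3.png

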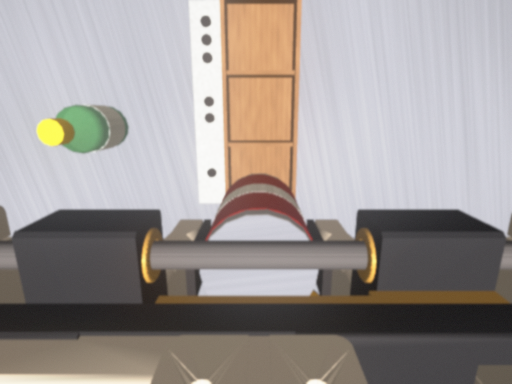

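The wrist view shows the held red can (258,240), the tray above it with dividers at rows ~75 and ~141, one dot at (212,173), and the spice bottle clear at the left. I measure pocket and can in this one view.

```bash
python3 - <<'E'
from m import *
c=dict(np.load("wrist3.npz")); W=cloud(c); z=W[...,2]
F=W.reshape(-1,3); a=np.radians(77.2); u=np.array([np.cos(a),np.sin(a)]); v=np.array([u[1],-u[0]])
P=F[(abs(F[:,0]-.572)<.09)&(abs(F[:,1]-.06)<.14)&(F[:,2]>.031)&(F[:,2]<.039)][:,:2]
L=P@u;X=P@v
print("cross",np.percentile(X,[.5,99.5]))
mid=(np.percentile(X,.5)+np.percentile(X,99.5))/2
s=L[abs(X-mid)<.025]; h,e=np.histogram(s,bins=np.arange(-.1,.35,.002)); print([(round(e[i]+.001,3),h[i]) for i in range(len(h)) if h[i]])
dv=[ s[(s>t-.008)&(s<t+.008)] for t in (.168,.237)]
print([d.mean() for d in dv])
for q in((262,75.5),(261,141.5)):
    w=ray(c,q,.035)[0,:2]; print(w@u)
C=F[(F[:,2]>.10)&(F[:,2]<.2)&(np.hypot(F[:,0]-.588,F[:,1]-.143)<.036)]; print("held",C[:,2].min(),C[:,2].max(),circ(C[C[:,2]<.21],.0265))
print("u,v",u,v,"mid",mid)
E
```

```text
cross [0.50358926 0.57751573]
[(np.float64(0.165), np.int64(2)), (np.float64(0.167), np.int64(3)), (np.float64(0.233), np.int64(2)), (np.float64(0.235), np.int64(1))]
[np.float64(0.1658712568454281), np.float64(0.23377421448346167)]
0.16976754649710996
0.23191231800589218
held 0.13464550777605547 0.1999799334825979 (array([0.5883404, 0.1428247]), np.float64(0.00019047153330292374))
u,v [0.2215485  0.97514935] [ 0.97514935 -0.2215485 ] mid 0.5405524970371323
```

Call:
step_arm(
  increments=[
    {"tx": -1.2,"ty": 0,"tz": -20,"ax": 0,"ay": 0,"az": 0,"claw": -1},
    {"tx": 0,"ty": 0,"tz": -30,"ax": 0,"ay": 0,"az": 0,"claw": -1},
    {"tx": 0,"ty": 0,"tz": -25,"ax": 0,"ay": 0,"az": 0,"claw": -1},
    {"tx": 0,"ty": 0,"tz": -20,"ax": 0,"ay": 0,"az": 0,"claw": -1},
    {"tx": 0,"ty": 0,"tz": -15,"ax": 0,"ay": 0,"az": 0,"claw": -1},
    {"tx": 0,"ty": 0,"tz": -10,"ax": 0,"ay": 0,"az": 0,"claw": -1},
    {"tx": 0,"ty": 0,"tz": -8,"ax": 0,"ay": 0,"az": 0,"claw": -1},
    {"tx": 0,"ty": 0,"tz": 0,"ax": 0,"ay": 0,"az": 0,"claw": -1},
    {"tx": 0,"ty": 0,"tz": 0,"ax": 0,"ay": 0,"az": 0,"claw": -1},
  ],
)

```text
time_s: 5.15
tcp_pos: [0.5873, 0.1438, 0.0751]
eef_rot: [-180.0, 0.0, -102.8]
contact_force: [-0.2, 0.5, -1.1]
gripper_width: 0.0526
```

Call:
step_arm(
  increments=[
    {"tx": 0,"ty": -0.5,"tz": -1,"ax": 0,"ay": 0,"az": 0,"claw": -1},
    {"tx": 0,"ty": 0,"tz": 0,"ax": 0,"ay": 0,"az": 0,"claw": -1},
    {"tx": 0,"ty": 0,"tz": 0,"ax": 0,"ay": 0,"az": 0,"claw": 1},
    {"tx": 0,"ty": 0,"tz": 0,"ax": 0,"ay": 0,"az": 0,"claw": 1},
    {"tx": 0,"ty": 0,"tz": 0,"ax": 0,"ay": 0,"az": 0,"claw": 1},
    {"tx": 0,"ty": 0,"tz": 0,"ax": 0,"ay": 0,"az": 0,"claw": 1},
    {"tx": 0,"ty": 0,"tz": 10,"ax": 0,"ay": 0,"az": 0,"claw": 1},
    {"tx": 0,"ty": 0,"tz": 30,"ax": 0,"ay": 0,"az": 0,"claw": 1},
    {"tx": 0,"ty": 0,"tz": 40,"ax": 0,"ay": 0,"az": 0,"claw": 1},
    {"tx": 0,"ty": 10,"tz": 40,"ax": 0,"ay": 0,"az": 0,"claw": 1},
    {"tx": -10,"ty": 20,"tz": 20,"ax": 0,"ay": 0,"az": 0,"claw": 1},
    {"tx": -10,"ty": 10,"tz": 0,"ax": 0,"ay": 0,"az": 0,"claw": 1},
  ],
)

```text
time_s: 6.35
tcp_pos: [0.5686, 0.1847, 0.2182]
eef_rot: [-179.7, 0.3, -102.8]
contact_force: [1.1, 0.9, 0.0]
gripper_width: 0.0877
```

```bash
python3 - <<'E'
from m import *
S=meas("4",("wrist","scene","side")); cans(S,{"red":(.587,.143)},.093); cans(S,{"green":(.4225,.257),"yellow":(.574,.324)})
E
```

```text
6.5 [0.5662 0.1834 0.2138] [ 1.7999e+02  2.0000e-02 -1.0273e+02] [-0.3  0.3 -0. ] 0.08717408803375494
wrist red 77 (array([0.5483674 , 0.11011497]), np.float64(0.0024912789928830115)) 2812 0.0911016895793854 ((587.6421508789062, 141.81582641601562), 26.443937301635742)
scene red 303 (array([0.58767617, 0.14383513]), np.float64(0.0004818166317030678)) 355 0.09152172513086927 ((587.5282592773438, 145.29226684570312), 27.4124755859375)
side red 141 (array([0.59028926, 0.14227524]), np.float64(0.0008444976513829819)) 95 0.08968083724700333 ((589.0751953125, 140.78842163085938), 28.16938018798828)
wrist green 884 (array([0.42120818, 0.25570833]), np.float64(0.0002115370747060464)) 689 0.08644259514252924 ((422.4793395996094, 253.29104614257812), 26.059206008911133)
wrist yellow 751 (array([0.57317088, 0.32246762]), np.float64(0.00023538771378578058)) 88 0.0847682733634033 ((568.3566284179688, 300.8472595214844), 13.798873901367188)
scene green 298 (array([0.42108741, 0.25791591]), np.float64(0.000632000817487037)) 310 0.0873837083931051 ((421.3457336425781, 257.8912048339844), 27.155494689941406)
scene yellow 368 (array([0.57314074, 0.32480953]), np.float64(0.0004681298645557285)) 499 0.08744402541244475 ((574.296142578125, 324.8925476074219), 27.777353286743164)
side green 127 (array([0.42327655, 0.25662571]), np.float64(0.001258134756034035)) 81 0.08531543083169917 ((425.3934326171875, 254.1212615966797), 27.328575134277344)
side yellow 118 (array([0.57530699, 0.32362118]), np.float64(0.0015530702351091493)) 72 0.08568915006387862 ((575.9977416992188, 323.1770935058594), 28.904884338378906)
```

Call:
step_arm(
  increments=[
    {"tx": -20,"ty": 10,"tz": 0,"ax": 0,"ay": 0,"az": 0,"claw": 1},
    {"tx": -30,"ty": 16,"tz": 0,"ax": 0,"ay": 0,"az": 0,"claw": 1},
    {"tx": -35,"ty": 18,"tz": 0,"ax": 0,"ay": 0,"az": 0,"claw": 1},
    {"tx": -30,"ty": 15,"tz": 0,"ax": 0,"ay": 0,"az": 0,"claw": 1},
    {"tx": -20,"ty": 10,"tz": -10,"ax": 0,"ay": 0,"az": 0,"claw": 1},
    {"tx": -10,"ty": 5,"tz": -20,"ax": 0,"ay": 0,"az": 0,"claw": 1},
    {"tx": 0,"ty": 0,"tz": -30,"ax": 0,"ay": 0,"az": 0,"claw": 1},
    {"tx": 0,"ty": 0,"tz": -20,"ax": 0,"ay": 0,"az": 0,"claw": 1},
    {"tx": 0,"ty": 0,"tz": 0,"ax": 0,"ay": 0,"az": 0,"claw": 1},
    {"tx": 0,"ty": 0,"tz": 0,"ax": 0,"ay": 0,"az": 0,"claw": 1},
  ],
)

```text
time_s: 7.5
tcp_pos: [0.4221, 0.2565, 0.1334]
eef_rot: [180.0, -0.1, -102.8]
contact_force: [-0.1, 0.0, 0.1]
gripper_width: 0.0875
```

Call:
step_arm(
  increments=[
    {"tx": -0.5,"ty": 0.5,"tz": -25,"ax": 0,"ay": 0,"az": 0,"claw": 1},
    {"tx": 0,"ty": 0,"tz": -25,"ax": 0,"ay": 0,"az": 0,"claw": 1},
    {"tx": 0,"ty": 0,"tz": -15,"ax": 0,"ay": 0,"az": 0,"claw": 1},
    {"tx": 0,"ty": 0,"tz": 0,"ax": 0,"ay": 0,"az": 0,"claw": 1},
    {"tx": 0,"ty": 0,"tz": 0,"ax": 0,"ay": 0,"az": 0,"claw": -1},
    {"tx": 0,"ty": 0,"tz": 0,"ax": 0,"ay": 0,"az": 0,"claw": -1},
    {"tx": 0,"ty": 0,"tz": 0,"ax": 0,"ay": 0,"az": 0,"claw": -1},
    {"tx": 0,"ty": 0,"tz": 0,"ax": 0,"ay": 0,"az": 0,"claw": -1},
    {"tx": 0,"ty": 0,"tz": 0,"ax": 0,"ay": 0,"az": 0,"claw": -1},
  ],
)

```text
time_s: 8.4
tcp_pos: [0.4216, 0.2577, 0.0691]
eef_rot: [-180.0, 0.0, -102.8]
contact_force: [-0.6, 0.6, 0.3]
gripper_width: 0.0534
```

Call:
step_arm(
  increments=[
    {"tx": 0,"ty": 0,"tz": 25,"ax": 0,"ay": 0,"az": 0,"claw": -1},
    {"tx": 0,"ty": 0,"tz": 40,"ax": 0,"ay": 0,"az": 0,"claw": -1},
    {"tx": 0,"ty": 0,"tz": 40,"ax": 0,"ay": 0,"az": 0,"claw": -1},
    {"tx": 10,"ty": -12,"tz": 25,"ax": 0,"ay": 0,"az": 0,"claw": -1},
    {"tx": 20,"ty": -24,"tz": 10,"ax": 0,"ay": 0,"az": 0,"claw": -1},
    {"tx": 27,"ty": -33,"tz": 0,"ax": 0,"ay": 0,"az": 0,"claw": -1},
    {"tx": 27,"ty": -33,"tz": 0,"ax": 0,"ay": 0,"az": 0,"claw": -1},
    {"tx": 27,"ty": -33,"tz": 0,"ax": 0,"ay": 0,"az": 0,"claw": -1},
    {"tx": 22,"ty": -26,"tz": 0,"ax": 0,"ay": 0,"az": 0,"claw": -1},
    {"tx": 12,"ty": -14,"tz": 0,"ax": 0,"ay": 0,"az": 0,"claw": -1},
    {"tx": 5,"ty": -6,"tz": 0,"ax": 0,"ay": 0,"az": 0,"claw": -1},
    {"tx": 0,"ty": 0,"tz": 0,"ax": 0,"ay": 0,"az": 0,"claw": -1},
  ],
)

```text
time_s: 9.6
tcp_pos: [0.5715, 0.0758, 0.208]
eef_rot: [179.9, -0.0, -102.9]
contact_force: [0.1, 0.3, -1.5]
gripper_width: 0.0522
```

Call:
step_arm(
  increments=[
    {"tx": 0,"ty": 0,"tz": 0,"ax": 0,"ay": 0,"az": 0,"claw": -1},
    {"tx": 0,"ty": 0,"tz": 0,"ax": 0,"ay": 0,"az": 0,"claw": -1},
  ],
)

```text
time_s: 9.8
tcp_pos: [0.5709, 0.0773, 0.2087]
eef_rot: [180.0, 0.0, -102.7]
contact_force: [0.1, 1.2, -2.1]
gripper_width: 0.0526
```

```bash
python3 - <<'E'
from m import *
S=meas("5"); F=cloud(S["wrist"]).reshape(-1,3)
C=F[(F[:,2]>.10)&(F[:,2]<.2)&(np.hypot(F[:,0]-.572,F[:,1]-.076)<.036)]; print("held",circ(C,.0265))
E
```

```text
9.85 [0.571  0.0773 0.2087] [-1.7999e+02  1.0000e-02 -1.0273e+02] [-0.3 -0.3 -1.4] 0.05268682775353865
held (array([0.57125581, 0.07504122]), np.float64(0.00014737931453006475))
```

Call:
step_arm(
  increments=[
    {"tx": 0,"ty": 0,"tz": -20,"ax": 0,"ay": 0,"az": 0,"claw": -1},
    {"tx": 0,"ty": 0,"tz": -30,"ax": 0,"ay": 0,"az": 0,"claw": -1},
    {"tx": 0,"ty": 0,"tz": -25,"ax": 0,"ay": 0,"az": 0,"claw": -1},
    {"tx": 0,"ty": 0,"tz": -20,"ax": 0,"ay": 0,"az": 0,"claw": -1},
    {"tx": 0,"ty": 0,"tz": -17,"ax": 0,"ay": 0,"az": 0,"claw": -1},
    {"tx": 0,"ty": 0,"tz": -12,"ax": 0,"ay": 0,"az": 0,"claw": -1},
    {"tx": 0,"ty": 0,"tz": -9.5,"ax": 0,"ay": 0,"az": 0,"claw": -1},
    {"tx": 0,"ty": 0,"tz": 0,"ax": 0,"ay": 0,"az": 0,"claw": -1},
    {"tx": 0,"ty": 0,"tz": 0,"ax": 0,"ay": 0,"az": 0,"claw": -1},
  ],
)

```text
time_s: 10.75
tcp_pos: [0.5718, 0.0768, 0.0755]
eef_rot: [-180.0, 0.0, -102.8]
contact_force: [1.0, -0.6, -2.4]
gripper_width: 0.0524
```

Call:
step_arm(
  increments=[
    {"tx": 0,"ty": -0.3,"tz": -1.2,"ax": 0,"ay": 0,"az": 0,"claw": -1},
    {"tx": 0,"ty": 0,"tz": 0,"ax": 0,"ay": 0,"az": 0,"claw": -1},
    {"tx": 0,"ty": 0,"tz": 0,"ax": 0,"ay": 0,"az": 0,"claw": 1},
    {"tx": 0,"ty": 0,"tz": 0,"ax": 0,"ay": 0,"az": 0,"claw": 1},
    {"tx": 0,"ty": 0,"tz": 0,"ax": 0,"ay": 0,"az": 0,"claw": 1},
    {"tx": 0,"ty": 0,"tz": 0,"ax": 0,"ay": 0,"az": 0,"claw": 1},
    {"tx": 0,"ty": 0,"tz": 10,"ax": 0,"ay": 0,"az": 0,"claw": 1},
    {"tx": 0,"ty": 0,"tz": 30,"ax": 0,"ay": 0,"az": 0,"claw": 1},
    {"tx": 0,"ty": 0,"tz": 40,"ax": 0,"ay": 0,"az": 0,"claw": 1},
    {"tx": 0,"ty": 0,"tz": 50,"ax": 0,"ay": 0,"az": 0,"claw": 1},
    {"tx": 0,"ty": 0,"tz": 30,"ax": 0,"ay": 0,"az": 0,"claw": 1},
    {"tx": 0,"ty": 0,"tz": 10,"ax": 0,"ay": 0,"az": 0,"claw": 1},
  ],
)

```text
time_s: 11.95
tcp_pos: [0.573, 0.0765, 0.2491]
eef_rot: [-179.6, 0.2, -102.8]
contact_force: [-0.2, 0.4, -0.6]
gripper_width: 0.0879
```

Call:
step_arm(
  increments=[
    {"tx": -10,"ty": -20,"tz": 0,"ax": 0,"ay": 0,"az": 8,"claw": 1},
    {"tx": -15,"ty": -30,"tz": 0,"ax": 0,"ay": 0,"az": 8,"claw": 1},
    {"tx": -16,"ty": -35,"tz": 0,"ax": 0,"ay": 0,"az": 8,"claw": 1},
    {"tx": -15,"ty": -35,"tz": 0,"ax": 0,"ay": 0,"az": 8,"claw": 1},
    {"tx": -10,"ty": -20,"tz": 0,"ax": 0,"ay": 0,"az": 8,"claw": 1},
    {"tx": -5,"ty": -10,"tz": 0,"ax": 0,"ay": 0,"az": 8,"claw": 1},
    {"tx": 0,"ty": 0,"tz": 0,"ax": 0,"ay": 0,"az": 8,"claw": 1},
    {"tx": 0,"ty": 0,"tz": 0,"ax": 0,"ay": 0,"az": 8,"claw": 1},
    {"tx": 0,"ty": 0,"tz": 0,"ax": 0,"ay": 0,"az": 8,"claw": 1},
    {"tx": 0,"ty": 0,"tz": 0,"ax": 0,"ay": 0,"az": 8,"claw": 1},
    {"tx": 0,"ty": 0,"tz": 0,"ax": 0,"ay": 0,"az": 8,"claw": 1},
    {"tx": 0,"ty": 0,"tz": 0,"ax": 0,"ay": 0,"az": 1,"claw": 1},
  ],
)

```text
time_s: 13.15
tcp_pos: [0.5001, -0.0739, 0.2438]
eef_rot: [180.0, 0.0, -13.7]
contact_force: [-0.0, 0.3, -0.3]
gripper_width: 0.0876
```

Call:
step_arm(
  increments=[
    {"tx": 0,"ty": 0,"tz": 0,"ax": 0,"ay": 0,"az": 0,"claw": 1},
    {"tx": 0,"ty": 0,"tz": 0,"ax": 0,"ay": 0,"az": 0,"claw": 1},
  ],
)

```text
time_s: 13.35
tcp_pos: [0.5004, -0.0738, 0.2438]
eef_rot: [180.0, 0.0, -14.0]
contact_force: [-0.2, -0.5, -0.3]
gripper_width: 0.0875
```

```bash
python3 - <<'E'
from m import *
S=meas("6",("wrist","scene","side")); print(r.get_state()["joints"].round(1)); cans(S,{"red":(.587,.143),"green":(.5715,.0765)},.093)
E
```

```text
13.5 [ 0.5004 -0.0738  0.2438] [-180.      0.    -13.89] [-0.3 -0.2 -0.2] 0.08749698313097379
[ 13.9   4.6 -20.4  -0.  -65.   62.2]
wrist red 810 (array([0.58820863, 0.14151123]), np.float64(0.00022777300475492965)) 2148 0.09077081109382738 ((587.7095947265625, 141.128662109375), 26.659059524536133)
wrist green 964 (array([0.57310563, 0.07514188]), np.float64(0.0012294344423564516)) 2416 0.09090581234209867 ((572.1452026367188, 73.95513916015625), 26.556251525878906)
scene red 367 (array([0.58780583, 0.14249073]), np.float64(0.0010484165954911112)) 361 0.09154547988263025 ((587.7877197265625, 143.6455535888672), 27.164857864379883)
scene green 267 (array([0.57198793, 0.07631766]), np.float64(0.0005578506480938585)) 305 0.09154989794398763 ((572.6404418945312, 76.47899627685547), 27.35270118713379)
side red 36  93 0.08981300507794836 ((589.9429321289062, 139.96897888183594), 28.255674362182617)
side green 148 (array([0.57440389, 0.07503617]), np.float64(0.0009853906684426025)) 109 0.08977719936165071 ((577.4922485351562, 74.24241638183594), 28.960317611694336)
```

View pics/wrist6.png

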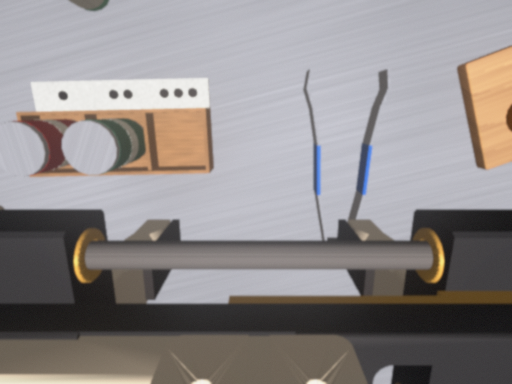

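The wrist view shows both cans in their pockets (red (30,148), green (95,146), beside one and two dots). The tongs grips are at (318,170) and (365,170), the tips at (307,72) and (383,75), and the board is at the right.

```bash
python3 - <<'E'
from m import *
c=dict(np.load("wrist6.npz")); h=cv2.cvtColor(c["image"],cv2.COLOR_BGR2HSV); F=cloud(c)
m=((h[...,0]>105)&(h[...,0]<125)&(h[...,1]>130)).astype(np.uint8); m[:120]=0;m[210:]=0;m[:,:280]=0;m[:,400:]=0
k,l,st,ce=cv2.connectedComponentsWithStats(m); C=[]
for i in range(1,k):
    if st[i,4]<40: continue
    vv,uu=np.nonzero(l==i); z=F[vv,uu,2]; top=(z>.021); 
    w=F[vv,uu][top]; R=cv2.minAreaRect((ray(c,np.c_[uu,vv],.026)[:,:2]*1e3).astype(np.float32))
    ln=cv2.fitLine((w[:,:2]*1e3).astype(np.float32),cv2.DIST_L2,0,.01,.01).ravel()
    a=np.degrees(np.arctan(ln[1]/ln[0])); print(st[i],len(w),w.mean(0),w[:,:2].min(0),w[:,:2].max(0),"rect",R,"ang",a); C.append(w.mean(0))
d=C[1]-C[0]; print("mid",(C[0]+C[1])/2,"sep",np.hypot(*d[:2]),"yaw",np.degrees(np.arctan2(d[1],d[0])))
# tips & arms cloud
G=F.reshape(-1,3); P=G[(G[:,2]>.02)&(G[:,2]<.03)&(abs(G[:,0]-.52)<.1)&(G[:,1]<-.09)&(G[:,1]>-.27)]
print(len(P),P[P[:,0]>.55].mean(0) if (P[:,0]>.55).any() else "")
t=P[P[:,0]>.54]; t1=t[t[:,1]>-.18]; t2=t[t[:,1]<-.18]
for q in(t1,t2):
    if len(q): j=q[:,0].argmax(); print("tip end",q[j],q[:,1].min(),q[:,1].max(),len(q))
B=G[(G[:,2]>.016)&(G[:,2]<.024)&(G[:,1]<-.3)]; print("board",B[:,:2].min(0),B[:,:2].max(0))
E
```

```text
[317 147   3  47 140] 140 [ 0.48270976 -0.14416973  0.0252647 ] [ 0.45426186 -0.15076929] [ 0.50979936 -0.13726794] rect ((482.3576354980469, -143.98838806152344), (2.428605318069458, 55.89951705932617), 78.7497787475586) ang -11.27145
[362 146   9  48 159] 159 [ 0.46880681 -0.20015735  0.02494766] [ 0.44106687 -0.20860633] [ 0.49622041 -0.19119184] rect ((468.97216796875, -199.7754669189453), (4.078343868255615, 57.08932876586914), 73.4714584350586) ang -16.603317
mid [ 0.47575829 -0.17216354  0.02510618] sep 0.05768800371022121 yaw -103.94571814408125
1230 [ 0.56905068 -0.19131352  0.02429384]
tip end [ 0.59640115 -0.15711501  0.0221497 ] -0.15997481827847237 -0.1493933510624805 180
tip end [ 0.57607644 -0.24120408  0.02519538] -0.24309776202029434 -0.22722504336504695 170
board [ 0.43218071 -0.37984542] [ 0.56626662 -0.32820693]
```

Call:
step_arm(
  increments=[
    {"tx": -4,"ty": -16,"tz": -10,"ax": 0,"ay": 0,"az": 0,"claw": 1},
    {"tx": -7,"ty": -27,"tz": -30,"ax": 0,"ay": 0,"az": 0,"claw": 1},
    {"tx": -7,"ty": -27,"tz": -40,"ax": 0,"ay": 0,"az": 0,"claw": 1},
    {"tx": -5,"ty": -18,"tz": -30,"ax": 0,"ay": 0,"az": 0,"claw": 1},
    {"tx": -2,"ty": -9,"tz": -20,"ax": 0,"ay": 0,"az": 0,"claw": 1},
    {"tx": 0,"ty": 0,"tz": -10,"ax": 0,"ay": 0,"az": 0,"claw": 1},
    {"tx": 0,"ty": 0,"tz": 0,"ax": 0,"ay": 0,"az": 0,"claw": 1},
    {"tx": 0,"ty": 0,"tz": 0,"ax": 0,"ay": 0,"az": 0,"claw": 1},
  ],
)

```text
time_s: 14.3
tcp_pos: [0.4763, -0.1705, 0.1046]
eef_rot: [180.0, -0.1, -13.8]
contact_force: [0.7, -0.3, -0.0]
gripper_width: 0.0877
```

Call:
step_arm(
  increments=[
    {"tx": -0.8,"ty": -0.3,"tz": -20,"ax": 0,"ay": 0,"az": 0,"claw": 1},
    {"tx": 0,"ty": 0,"tz": -25,"ax": 0,"ay": 0,"az": 0,"claw": 1},
    {"tx": 0,"ty": 0,"tz": -20,"ax": 0,"ay": 0,"az": 0,"claw": 1},
    {"tx": 0,"ty": 0,"tz": -12,"ax": 0,"ay": 0,"az": 0,"claw": 1},
    {"tx": 0,"ty": 0,"tz": -5,"ax": 0,"ay": 0,"az": 0,"claw": 1},
    {"tx": 0,"ty": 0,"tz": 0,"ax": 0,"ay": 0,"az": 0,"claw": 1},
    {"tx": 0,"ty": 0,"tz": 0,"ax": 0,"ay": 0,"az": 0,"claw": 0.6},
    {"tx": 0,"ty": 0,"tz": 0,"ax": 0,"ay": 0,"az": 0,"claw": 0.4},
    {"tx": 0,"ty": 0,"tz": 0,"ax": 0,"ay": 0,"az": 0,"claw": 0.18},
    {"tx": 0,"ty": 0,"tz": 0,"ax": 0,"ay": 0,"az": 0,"claw": 0.18},
    {"tx": 0,"ty": 0,"tz": 0,"ax": 0,"ay": 0,"az": 0,"claw": 0.18},
  ],
  newtons=20,
)

```text
time_s: 15.4
tcp_pos: [0.4753, -0.1712, 0.0224]
eef_rot: [-180.0, -0.1, -13.8]
contact_force: [0.2, -0.4, 3.4]
gripper_width: 0.0546
```

Call:
step_arm(
  increments=[
    {"tx": 0,"ty": 0,"tz": 0,"ax": 0,"ay": 0,"az": 0,"claw": 0.13},
    {"tx": 0,"ty": 0,"tz": 0,"ax": 0,"ay": 0,"az": 0,"claw": 0.13},
    {"tx": 0,"ty": 0,"tz": 0,"ax": 0,"ay": 0,"az": 0,"claw": 0.13},
  ],
)

```text
time_s: 15.7
tcp_pos: [0.4755, -0.1712, 0.0224]
eef_rot: [-180.0, -0.1, -13.8]
contact_force: [0.7, -0.1, 6.1]
gripper_width: 0.0493
```

Call:
step_arm(
  increments=[
    {"tx": 0,"ty": 0,"tz": 10,"ax": 0,"ay": 0,"az": 0,"claw": 0.13},
    {"tx": 0,"ty": 0,"tz": 20,"ax": 0,"ay": 0,"az": 0,"claw": 0.13},
    {"tx": 0,"ty": 0,"tz": 20,"ax": 0,"ay": 0,"az": 0,"claw": 0.13},
    {"tx": 0,"ty": 0,"tz": 20,"ax": 0,"ay": 0,"az": 0,"claw": 0.13},
    {"tx": 0,"ty": 0,"tz": 10,"ax": 0,"ay": 0,"az": 0,"claw": 0.13},
    {"tx": 0,"ty": 0,"tz": 0,"ax": 0,"ay": 0,"az": 0,"claw": 0.13},
    {"tx": 0,"ty": 0,"tz": 0,"ax": 0,"ay": 0,"az": 0,"claw": 0.13},
  ],
)

```text
time_s: 16.4
tcp_pos: [0.4741, -0.171, 0.1014]
eef_rot: [-180.0, 0.0, -13.8]
contact_force: [-0.6, 1.0, -1.1]
gripper_width: 0.0494
```

```bash
python3 - <<'E'
from m import *
meas("7",("wrist","side"))
E
```

```text
16.5 [ 0.4739 -0.1711  0.1009] [ 1.7998e+02  1.1000e-01 -1.3820e+01] [ 0.5  0.2 -0.8] 0.05000624809669879
```

View pics/wrist7.png

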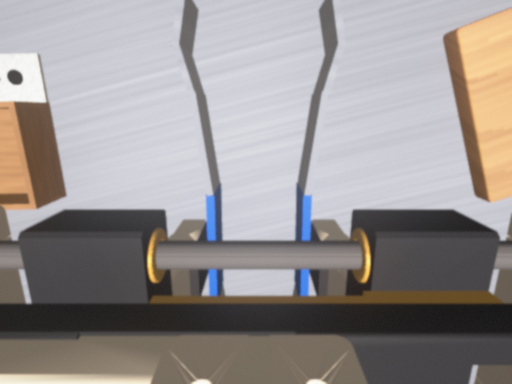

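The wrist view shows the tongs held level between the fingers (grips at (213,240) and (305,240)) with the tips running ahead to the top edge. I check their pose.

```bash
python3 - <<'E'
from m import *
s=r.get_state(); a=np.radians(s["eef_rot"][2]); u=np.array([np.cos(a),np.sin(a)]); v=np.array([-u[1],u[0]])
for n in("wrist","side"):
    c=dict(np.load(n+"7.npz")); G=cloud(c).reshape(-1,3)
    d=G[:,:2]-s["tcp_pos"][:2]; X=d@u;Y=d@v;Z=G[:,2]
    for x0 in(-110,-60,-20,10,40,60,80,100,115):
        m=(X>x0/1e3-.006)&(X<x0/1e3+.006)&(abs(Y)<.06)&(Z>.06)&(Z<.13)
        if n=="wrist" and x0<40: continue
        L=m&(Y>0);R=m&(Y<0)
        f=lambda q:(len(Y[q]),(np.percentile(Y[q],[2,98])*1e3).round(1),(np.percentile(Z[q],[50,98])*1e3).round(1)) if q.any() else None
        print(n,x0,f(L),f(R))
    print(n,"max X",X[(abs(Y)<.06)&(Z>.08)&(Z<.13)&(X<.15)].max())
E
```

```text
wrist 40 (388, array([20.5, 24.5]), array([102. , 105.1])) (385, array([-26.4, -22.5]), array([101.9, 105.1]))
wrist 60 (436, array([23.1, 27.1]), array([101.7, 105.1])) (435, array([-29., -25.]), array([102. , 105.4]))
wrist 80 (484, array([25.7, 31. ]), array([102.5, 105.3])) (479, array([-33.1, -27.6]), array([102.5, 105.2]))
wrist 100 (678, array([29.5, 34.1]), array([ 99.4, 105.2])) (673, array([-36. , -31.5]), array([ 99.9, 105.2]))
wrist 115 (252, array([27.6, 31.4]), array([ 92.9, 104.8])) (242, array([-33.4, -29.6]), array([ 93.1, 105. ]))
wrist max X 0.1153379318323327
side -110 (9, array([ 0.4, 12.5]), array([105. , 105.3])) (49, array([-18.6,  -0.6]), array([ 97.6, 106.1]))
side -60 None (31, array([-23.2, -17. ]), array([ 89.1, 102.8]))
side -20 None (30, array([-27.8, -21.2]), array([87.2, 97.5]))
side 10 (2, array([42.4, 45.7]), array([124.8, 127.5])) (47, array([-43.3, -21. ]), array([ 93.6, 111.2]))
side 40 (35, array([20.2, 25.4]), array([ 90.5, 104.1])) (34, array([-28.5, -21.1]), array([ 90.6, 105.1]))
side 60 (37, array([21.8, 27.9]), array([ 90.7, 101.2])) (37, array([-30.5, -24.7]), array([ 92.3, 104.7]))
side 80 (34, array([24.3, 32.1]), array([ 89. , 102.9])) (44, array([-33.3, -26. ]), array([ 91.8, 104.4]))
side 100 (35, array([29.1, 35.3]), array([ 89.7, 103.6])) (37, array([-37., -32.]), array([ 90.9, 104.3]))
side 115 (26, array([26.3, 32.6]), array([ 91.7, 103.1])) (30, array([-34.4, -29.3]), array([ 89.7, 103.9]))
side max X 0.11696921833660645
```

Call:
step_arm(
  increments=[
    {"tx": -4,"ty": -8,"tz": 20,"ax": 0,"ay": 0,"az": 0,"claw": 0.17},
    {"tx": -8,"ty": -18,"tz": 25,"ax": 0,"ay": 0,"az": 0,"claw": 0.17},
    {"tx": -10,"ty": -25,"tz": 10,"ax": 0,"ay": 0,"az": 0,"claw": 0.17},
    {"tx": -10,"ty": -25,"tz": 0,"ax": 0,"ay": 0,"az": 0,"claw": 0.17},
    {"tx": -10,"ty": -25,"tz": 0,"ax": 0,"ay": 0,"az": 0,"claw": 0.17},
    {"tx": -10,"ty": -25,"tz": 0,"ax": 0,"ay": 0,"az": 0,"claw": 0.17},
    {"tx": -10,"ty": -25,"tz": 0,"ax": 0,"ay": 0,"az": 0,"claw": 0.17},
    {"tx": -9,"ty": -22,"tz": 0,"ax": 0,"ay": 0,"az": 0,"claw": 0.17},
    {"tx": -6,"ty": -14,"tz": 0,"ax": 0,"ay": 0,"az": 0,"claw": 0.17},
    {"tx": -3,"ty": -7,"tz": 0,"ax": 0,"ay": 0,"az": 0,"claw": 0.17},
    {"tx": 0,"ty": 0,"tz": 0,"ax": 0,"ay": 0,"az": 0,"claw": 0.17},
    {"tx": 0,"ty": 0,"tz": 0,"ax": 0,"ay": 0,"az": 0,"claw": 0.17},
  ],
)

```text
time_s: 17.7
tcp_pos: [0.3946, -0.3647, 0.1563]
eef_rot: [-180.0, 0.1, -13.8]
contact_force: [-0.4, 0.3, -1.6]
gripper_width: 0.0515
```

```bash
cat > t.py <<'E'
from m import *
tag=sys.argv[1]; S=meas(tag,("wrist","side","scene"))
s=r.get_state(); a=np.radians(s["eef_rot"][2]); u=np.array([np.cos(a),np.sin(a)]); v=np.array([-u[1],u[0]])
for n,c in S.items():
    G=cloud(c).reshape(-1,3); h=cv2.cvtColor(c["image"],cv2.COLOR_BGR2HSV).reshape(-1,3)
    d=G[:,:2]-s["tcp_pos"][:2]; X=d@u;Y=d@v;Z=G[:,2]; zt=s["tcp_pos"][2]-.009
    o=(h[:,0]<16)&(h[:,1]>150)&(X>.05)&(X<.15)&(abs(Y)<.05)&(Z<zt+.06)&(Z>.027)
    P=np.c_[X,Y,Z][o]
    if len(P)>30: print(n,"roll",len(P),"mean",P.mean(0).round(4),"min",P.min(0).round(4),"max",P.max(0).round(4),circ(P[P[:,2]<P[:,2].max()-.012],.025))
    for x0 in(80,97,110):
        m=(abs(X-x0/1e3)<.006)&(abs(Y)<.06)&(abs(Z-zt)<.018)&~o
        f=lambda q:(len(Y[q]),(np.percentile(Y[q],[2,98])*1e3).round(1),(np.percentile(Z[q],[50,98])*1e3).round(1)) if q.any() else None
        print(n,x0,f(m&(Y>0)),f(m&(Y<0)))
E
python3 t.py 8
```

```text
17.85 [ 0.395  -0.3645  0.1568] [-1.7999e+02  1.0000e-02 -1.3750e+01] [ 0.6 -0.2 -2.2] 0.05167166835715295
wrist roll 1045 mean [ 0.0935 -0.0021  0.051 ] min [ 0.0724 -0.0261  0.0435] max [0.1199 0.0211 0.0564] (array([ 0.09007799, -0.02136053]), np.float64(1.0734385595678742e-08))
wrist 80 (499, array([26.7, 32.3]), array([157.1, 160.2])) (500, array([-35.5, -29.7]), array([157., 160.]))
wrist 97 (655, array([31.2, 35.3]), array([154.9, 160. ])) (647, array([-38.4, -34.2]), array([154.7, 160. ]))
wrist 110 (529, array([28.9, 33.3]), array([150.7, 160.1])) (520, array([-36.1, -31.9]), array([150.6, 159.9]))
side roll 272 mean [ 0.1008 -0.0147  0.0479] min [ 0.0772 -0.0275  0.0275] max [0.1208 0.0157 0.06  ] (array([ 0.09768108, -0.00039493]), np.float64(0.0007727741971683098))
side 80 (56, array([27. , 32.7]), array([147. , 159.2])) (55, array([-34.8, -29.6]), array([145.9, 158.5]))
side 97 (50, array([31.1, 35.9]), array([146.4, 159.4])) (54, array([-38.5, -34.2]), array([147.2, 159.1]))
side 110 (50, array([28.5, 34.7]), array([147.2, 158.3])) (64, array([-36.4, -30.9]), array([147. , 159.2]))
scene roll 89 mean [0.1025 0.0171 0.0389] min [ 0.0782 -0.007   0.027 ] max [0.1207 0.0275 0.0524] (array([ 0.09508853, -0.0012489 ]), np.float64(0.0009395520191889401))
scene 80 (32, array([30.9, 37. ]), array([147.3, 159.5])) (39, array([-34.8, -26.6]), array([148.7, 159.4]))
scene 97 (41, array([32.5, 41.4]), array([148.2, 159.4])) (38, array([-36.5, -29.9]), array([148.6, 159.8]))
scene 110 (36, array([30.7, 37.8]), array([147.3, 160.4])) (33, array([-34.4, -26.6]), array([148.1, 159.9]))
```

View pics/wrist8.png

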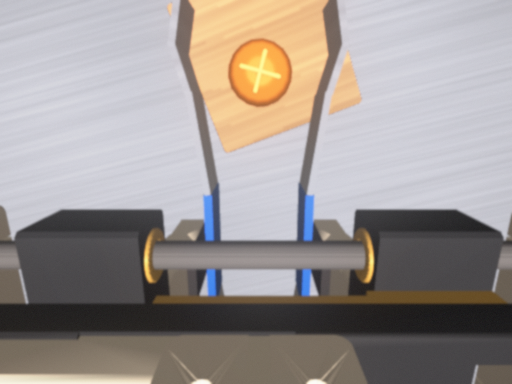

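Seen from the wrist, the roll (260,72) is centred between the tips (185–337) at blade mid-length, offset under 2 mm. Lowering.

Call:
step_arm(
  increments=[
    {"tx": 0,"ty": 0,"tz": -15,"ax": 0,"ay": 0,"az": 0,"claw": 0.17},
    {"tx": 0,"ty": 0,"tz": -25,"ax": 0,"ay": 0,"az": 0,"claw": 0.17},
    {"tx": 0,"ty": 0,"tz": -25,"ax": 0,"ay": 0,"az": 0,"claw": 0.17},
    {"tx": 0,"ty": 0,"tz": -20,"ax": 0,"ay": 0,"az": 0,"claw": 0.17},
    {"tx": 0,"ty": 0,"tz": -12,"ax": 0,"ay": 0,"az": 0,"claw": 0.17},
    {"tx": 0,"ty": 0,"tz": -8,"ax": 0,"ay": 0,"az": 0,"claw": 0.17},
    {"tx": 0,"ty": 0,"tz": -2.5,"ax": 0,"ay": 0,"az": 0,"claw": 0.17},
    {"tx": 0,"ty": 0,"tz": 0,"ax": 0,"ay": 0,"az": 0,"claw": 0.17},
    {"tx": 0,"ty": 0,"tz": 0,"ax": 0,"ay": 0,"az": 0,"claw": 0.17},
  ],
)

```text
time_s: 18.75
tcp_pos: [0.3952, -0.3654, 0.0501]
eef_rot: [180.0, -0.1, -13.8]
contact_force: [0.9, 0.4, -1.7]
gripper_width: 0.0516
```

```bash
python3 t.py 9
```

```text
18.9 [ 0.3951 -0.3653  0.0501] [ 1.7999e+02 -8.0000e-02 -1.3800e+01] [ 0.1 -0.2 -1.3] 0.051216387198336835
wrist roll 2586 mean [ 0.0872 -0.0012  0.0506] min [ 0.0714 -0.0258  0.0429] max [0.1132 0.0227 0.0584] (array([ 0.09705597, -0.00154184]), np.float64(0.0003872356045438556))
wrist 80 (1068, array([ 0.6, 32.3]), array([53.8, 58.8])) (1311, array([-34.1,  -0.6]), array([54.6, 58.5]))
wrist 97 (1623, array([ 1.3, 35.4]), array([55.1, 59. ])) (1660, array([-37.4,  -3. ]), array([55.1, 59. ]))
wrist 110 (1122, array([ 0.5, 33.5]), array([53.5, 58.7])) (1157, array([-35.5,  -0.7]), array([53.8, 58.9]))
side roll 199 mean [ 0.1002 -0.009   0.0522] min [ 0.0758 -0.0236  0.0361] max [0.1205 0.0176 0.0597] (array([0.097774 , 0.0019739]), np.float64(0.0008369152769890538))
side 80 (36, array([ 2.2, 33.4]), array([47.8, 57.6])) (58, array([-34.5,  -1.5]), array([42. , 52.7]))
side 97 (39, array([ 1.9, 37.1]), array([49.6, 58.4])) (77, array([-38. ,  -2.3]), array([45.2, 58.7]))
side 110 (37, array([ 2.3, 34.7]), array([44.5, 54.4])) (76, array([-35.7,  -1.4]), array([42.5, 57.8]))
scene roll 49 mean [0.1093 0.0116 0.044 ] min [ 0.0761 -0.0073  0.0285] max [0.1195 0.0246 0.0556] (array([0.09351886, 0.00231586]), np.float64(0.0012398384221103502))
scene 80 (38, array([ 6.6, 37. ]), array([46.7, 57.3])) (10, array([-32.6,  -5.2]), array([51. , 56.3]))
scene 97 (51, array([ 3.9, 39.3]), array([48. , 58.7])) (14, array([-35.4, -13.9]), array([50.8, 56.7]))
scene 110 (62, array([ 1.1, 38.9]), array([46.9, 57.2])) (30, array([-35.1,  -3.1]), array([46.5, 56.3]))
```

Call:
step_arm(
  increments=[
    {"tx": 0,"ty": 0,"tz": 0,"ax": 0,"ay": 0,"az": 0,"claw": 0.08},
    {"tx": 0,"ty": 0,"tz": 0,"ax": 0,"ay": 0,"az": 0,"claw": 0},
    {"tx": 0,"ty": 0,"tz": 0,"ax": 0,"ay": 0,"az": 0,"claw": -0.1},
    {"tx": 0,"ty": 0,"tz": 0,"ax": 0,"ay": 0,"az": 0,"claw": -0.3},
    {"tx": 0,"ty": 0,"tz": 0,"ax": 0,"ay": 0,"az": 0,"claw": -0.6},
    {"tx": 0,"ty": 0,"tz": 0,"ax": 0,"ay": 0,"az": 0,"claw": -0.6},
    {"tx": 0,"ty": 0,"tz": 0,"ax": 0,"ay": 0,"az": 0,"claw": -0.6},
  ],
  newtons=30,
)

```text
time_s: 19.6
tcp_pos: [0.3947, -0.3651, 0.0494]
eef_rot: [180.0, -0.0, -13.8]
contact_force: [-0.3, 0.4, -0.7]
gripper_width: 0.0418
```

Width is 41.8 mm, matching "on the roll" (42 mm). Lifting by 140 mm.

Call:
step_arm(
  increments=[
    {"tx": 0,"ty": 0,"tz": 5,"ax": 0,"ay": 0,"az": 0,"claw": -0.6},
    {"tx": 0,"ty": 0,"tz": 12,"ax": 0,"ay": 0,"az": 0,"claw": -0.6},
    {"tx": 0,"ty": 0,"tz": 18,"ax": 0,"ay": 0,"az": 0,"claw": -0.6},
    {"tx": 0,"ty": 0,"tz": 20,"ax": 0,"ay": 0,"az": 0,"claw": -0.6},
    {"tx": 0,"ty": 0,"tz": 20,"ax": 0,"ay": 0,"az": 0,"claw": -0.6},
    {"tx": 0,"ty": 0,"tz": 20,"ax": 0,"ay": 0,"az": 0,"claw": -0.6},
    {"tx": 0,"ty": 0,"tz": 20,"ax": 0,"ay": 0,"az": 0,"claw": -0.6},
    {"tx": 0,"ty": 0,"tz": 15,"ax": 0,"ay": 0,"az": 0,"claw": -0.6},
    {"tx": 0,"ty": 0,"tz": 10,"ax": 0,"ay": 0,"az": 0,"claw": -0.6},
    {"tx": 0,"ty": 0,"tz": 5,"ax": 0,"ay": 0,"az": 0,"claw": -0.6},
    {"tx": 0,"ty": 0,"tz": 0,"ax": 0,"ay": 0,"az": 0,"claw": -0.6},
    {"tx": 0,"ty": 0,"tz": 0,"ax": 0,"ay": 0,"az": 0,"claw": -0.6},
  ],
)

```text
time_s: 20.8
tcp_pos: [0.3943, -0.3649, 0.1938]
eef_rot: [-180.0, 0.1, -13.8]
contact_force: [-0.3, 0.7, -1.7]
gripper_width: 0.0424
```

Call:
step_arm(
  increments=[
    {"tx": 0,"ty": 0,"tz": 0,"ax": 0,"ay": 0,"az": 0,"claw": -0.6},
    {"tx": 0,"ty": 0,"tz": 0,"ax": 0,"ay": 0,"az": 0,"claw": -0.6},
    {"tx": 0,"ty": 0,"tz": 0,"ax": 0,"ay": 0,"az": 0,"claw": -0.6},
    {"tx": 0,"ty": 0,"tz": 0,"ax": 0,"ay": 0,"az": 0,"claw": -0.6},
    {"tx": 0,"ty": 0,"tz": 0,"ax": 0,"ay": 0,"az": 0,"claw": -0.6},
    {"tx": 0,"ty": 0,"tz": 0,"ax": 0,"ay": 0,"az": 0,"claw": -0.6},
  ],
)

```text
time_s: 21.4
tcp_pos: [0.3947, -0.3651, 0.1943]
eef_rot: [-180.0, 0.0, -13.8]
contact_force: [0.4, -0.1, -1.6]
gripper_width: 0.0422
```

```bash
python3 - <<'E'
from m import *
S=meas("10",("side","scene","wrist"))
cans({k:S[k] for k in("side","scene")},{"red":(.587,.143),"green":(.572,.0765)},.093)
cans({"scene":S["scene"]},{"yellow":(.574,.324)})
for n,c in S.items():
    G=cloud(c).reshape(-1,3); h=cv2.cvtColor(c["image"],cv2.COLOR_BGR2HSV).reshape(-1,3)
    o=(h[:,0]<16)&(h[:,1]>150)&(np.hypot(G[:,0]-.489,G[:,1]+.388)<.05)&(G[:,2]>.03)
    print(n,"roll z",G[o][:,2].min(),G[o][:,2].max(),G[o].mean(0),o.sum())
cv2.imwrite("pics/fin.png",np.hstack([cv2.resize(S["side"]["image"],(400,300)),cv2.resize(S["scene"]["image"],(400,300))]))
E
```

```text
21.55 [ 0.3947 -0.3651  0.1944] [180.   -0.  -13.8] [-1.2 -0.1 -1. ] 0.0420016766870954
side red 36  96 0.08983531115950956 ((589.0686645507812, 141.64068603515625), 27.43616485595703)
side green 145 (array([0.5741013 , 0.07498272]), np.float64(0.0010464296747091963)) 109 0.08983137671811593 ((572.9622192382812, 75.08319091796875), 28.24826431274414)
scene red 377 (array([0.58790339, 0.14239049]), np.float64(0.0011116277898899352)) 364 0.09150714284634075 ((588.8623657226562, 144.07582092285156), 27.390344619750977)
scene green 274 (array([0.57203682, 0.07640515]), np.float64(0.0005337585506098187)) 308 0.09157779873613327 ((572.7066650390625, 76.46800994873047), 27.162025451660156)
scene yellow 369 (array([0.57317019, 0.32484969]), np.float64(0.0004149034900206086)) 499 0.08753522455248011 ((573.5441284179688, 324.3439025878906), 27.665542602539062)
side roll z 0.17697258169748853 0.5161946814611165 [ 0.48981962 -0.39570917  0.2000949 ] 163
scene roll z 0.17098624772114945 0.2002036727923989 [ 0.5077036  -0.38299832  0.18697037] 53
wrist roll z 0.18789324474165287 0.20230349821276886 [ 0.47943352 -0.38673579  0.19517048] 2535
```

View pics/fin.png

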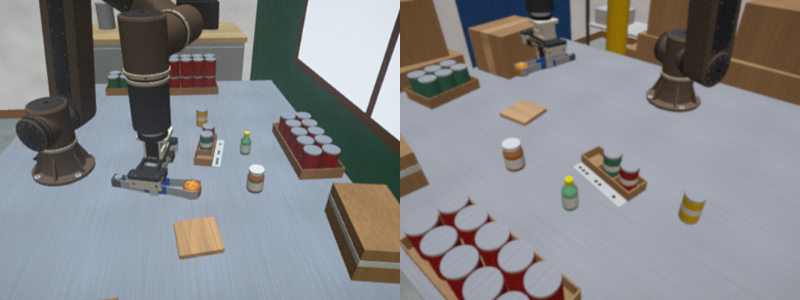

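The roll is held in the tongs at about z 0.18, clear of the empty board. Both cans are in the tray and the bystanders are standing. Handing in.

```bash
python3 -c "
from plant import r
print(r.close_job()); print(r.get_state()['time_s'])"
```

```text
the job is handed in; nothing more can be done
None
the job is handed in; nothing more can be done
```

I put the red can in the one-dot pocket, then the green can in the two-dot pocket. I then took the tongs by their blue grips, closed them on the roll and lifted it. I handed the job in at about 21.6 s with the roll still held up; no verdict was reported.

- **Cans:** in the last images both stand about 1–3 mm from the measured pocket centres. Their tops read 90–91.5 mm in different views against a nominal 93 mm; the cameras read table-standing cans 0.5–3 mm low as well, so both are on the pocket floors. The gripper is well clear of them.
- **Roll and tongs:** the grip width is 42 mm, the stated "on the roll" value, under a 30 N grip. The roll's centre is at about z = 0.18 m, about 14 cm above where it lay on the board. It stayed in the tongs through a 0.6 s pause after the lift.
- **Bystanders:** the yellow can measures within 1 mm of where it started. The jar and spice bottle stand in the last picture, but I did not re-measure their positions.

The views disagreed with each other by about 2–3 mm throughout, roughly the calibration error, so I averaged them or measured both parts in the same view. One early move call was refused because its rows left out some values, and nothing moved. No check failed.

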